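Hook the shelf brackets into the slotted rack behind its sliding guard

ROBOT

A 6-joint arm with a two-finger parallel gripper is mounted at the origin on a cart in front of the work surface, level with it; the furniture and walls round the work are solid. World frame = base frame: x ahead of the robot, y to its left, z up, the work surface at z = 0. Lengths are in mm, angles in rad, forces in N, time in s.
With the tool pointing down it reaches from about 275 to 750 mm from the base axis. Payload 10.2 kg.
Tool frame: the origin (TCP) lies between the finger pads; the fingertips stand 17 mm ahead of it and the grasp point (between the pads) lies 2 mm behind it (tips_ahead is the distance from the TCP to the fingertips, in mm); z points along the fingers, y is the line along which they close (so a half turn about z gives the same grasp; the last joint's range is limited). The gripper opens to 85 mm and grips with 20 to 120 N. Pads are 22 mm wide; open, the fingers measure 114 mm over their backs; the gripper's body (76 mm by 85 mm) begins 54 mm behind the grasp point. The pads swing forward as they close: fully open they stand 13 mm farther back than shut.
Start: joints at [0.929, 0.313, 1.498, -0, 1.331, -0.223], TCP at [213.512, 479.629, 248.294] pointing down, gripper open.
Joint ranges: [-2.94, 2.94], [-0.97, 2.17], [0.19, 2.56], [-1.23, 4.37], [0.02, 3.11], [-2.88, 2.88]. Speed limits (rad/s): [2.39, 2.39, 3.01, 3.14, 3.14, 3.14].

INTERFACE

Orientations are given as a unit quaternion [w, x, y, z].
In Python, from rig import sense, capture, finish_job, boxes_of, tips_ahead gives the robot as it stands.
- The arm moves only by the tool drive_tool, never from a script. Its argument "commands" is text: rows parted by semicolons, each of 7 numbers parted by spaces: the shift along the world's x, y, z in units of 0.1 m (1.0 is 0.1 m), then the turn, a rotation vector about the world's x, y, z in units of pi/4 rad (1.0 is pi/4 rad), then the opening in per cent of the stroke, from 0 (shut) to 100 (fully open). A call has 1 to 20 rows; each row shifts and turns the commanded pose from where the row before left it; what a row does not reach is not made up. A row lasts 1/12 s, in which the tool goes at most 41.7 mm and 7.16 degrees, less where a joint would pass 70% of its speed; a pose out of reach is approached as far as the arm can. A call with a number of a shift or a turn outside -1 to 1 is refused whole. A call with a gripper value outside its range is refused whole. The fingers move at their own pace and stop on an object; "force" is the grip in N (left out, the last holds). Time passes only in rows, so rows that do not move let the fingers close. It gives the time, the measured TCP pose, the force, the opening and the grip force at its end, in the units of the state.
- sense(): the state, without advancing time (a new reading comes with each control period).
- capture(name): name is "side" or "top" or "wrist"; returns a dict with "pixels" (400x640x3 uint8, blue, green, red), "fov_y" (degrees; the focal length in pixels is half the picture's height over the tangent of half this angle, whatever the lens; pixels are square), "cx", "cy" (the principal point, pixels), "position" and "attitude" of the camera in the world; the wrist camera has in their place "tool_from_camera" (4x4, takes a point from camera to tool coordinates, whose origin is the TCP and whose axes are the flange's). Camera axes: x right, y down, z forward; pixel columns grow to the right and rows downward; lengths in mm; the calibration is good to about 2 mm. The wrist camera is an equidistant fisheye: a pixel r from the principal point sees the ray r / f radians off the axis. A picture is of the moment at which its call begins: read the wrist's pose just before it. There is no depth.
- finish_job(): hands the job in; it is judged then, once.
Trained networks look in a picture, given as the dict that the camera call returned (one of the last four; its "shot" number tells which), for a name from the list of things; names that differ only in an ending like _2 or _b are one class to them, and where a whole thing is asked for, a point or a joint stands for the part that bears it (a point fixed in the world has none). Each returns a list of dicts, best first, with "confidence" (0 to 1); they miss things now and then, are a little off and sometimes report something else, mostly with a low value. They report only what shows in the picture. A call takes as long as a camera call. They do not tell look-alikes from the thing itself.
- boxes_of(picture, name): "position" ([column, row] in pixels, amid what is visible of it).
The state is a dict: "time_s": time; "joints": joint angles; "dq": joint speeds; "tau": joint torques, N m; "eef_pos": TCP position; "ee_rot": TCP orientation; "force": force on the tool from outside, world axes, zero at the start; "wrist_torque": the same for the moment, N m; "grip_width": opening from 0.0 (shut) to 1.0 (fully open); "grip_force": force on a finger pad.
Only numpy, scipy, OpenCV 4.12 (cv2) and the standard library are available. Lean on these libraries where they do the work, as an engineer would, in place of code of your own. Each camera call takes 0.05 s, during which the arm holds its last target. There are 200 camera calls.

TASK

Lower the rack's clear sliding guard all the way, then hook every shelf bracket lying on the bench into the slotted post whose cap has its colour, pushing each one right down until the brass spring catch snaps out over it and locks it. When all of them are locked, raise the guard fully again by its handle; leave the other tools where they are.

Things in the scene. Friction and masses are not known exactly. Their poses are not given: they have to be found in the camera images.
- rack: Bench rack on a fixed 185 x 470 mm steel base. Origin: under its centre, on the bench; x to its back, y to its left seen from the robot. Four grey slotted posts, 44 mm wide, 215 mm high, with coloured caps; front faces at x = 60 mm, y = +150 (red), +50 (yellow), -50 (green), -150 mm (blue). In front the sliding guard runs between two channels, 208 mm high, at x = -77, y = +-225 mm.
- guard (a joint): Height of the clear sliding guard with yellow edges (the sash) above its lowest place, m: 0 = fully lowered (its top edge, at rack x = -81 mm, is then at z 103 mm, as is that of the fixed pane behind it, x = -71 mm), 0.085 = fully raised; stops at both ends. It stays where it is left; moving it takes about 4 N down, 11 N up.
- guard_handle (a point): Centre of the guard's handle: a black round bar 14 mm thick, 100 mm long along the rack's y, 35 mm in front of the guard (rack x = -115 mm) and above its top edge; it can be gripped from above, one finger before and one behind it. At z = 135 mm with the guard lowered, 220 mm raised.
- bracket_red: Red steel shelf bracket, loose, 0.2 kg, upright on the bench at the start; may be absent. Origin: bottom centre of its end plate's rear face; x points out of the rear, where the hooks are. Plate 4 x 40 x 66 mm high; arm 24 mm wide, 26 mm high (z 0 to 26) from the plate to x = -117 mm: grip it across its width near x = -60. Thin gusset on the arm to x = -28. All four are alike.
- bracket_yellow: Yellow steel shelf bracket, loose, 0.2 kg, upright on the bench at the start; may be absent. Origin: bottom centre of its end plate's rear face; x points out of the rear, where the hooks are. Plate 4 x 40 x 66 mm high; arm 24 mm wide, 26 mm high (z 0 to 26) from the plate to x = -117 mm: grip it across its width near x = -60. Thin gusset on the arm to x = -28. All four are alike.
- bracket_green: Green steel shelf bracket, loose, 0.2 kg, upright on the bench at the start; may be absent. Origin: bottom centre of its end plate's rear face; x points out of the rear, where the hooks are. Plate 4 x 40 x 66 mm high; arm 24 mm wide, 26 mm high (z 0 to 26) from the plate to x = -117 mm: grip it across its width near x = -60. Thin gusset on the arm to x = -28. All four are alike.
- bracket_blue: Blue steel shelf bracket, loose, 0.2 kg, upright on the bench at the start; may be absent. Origin: bottom centre of its end plate's rear face; x points out of the rear, where the hooks are. Plate 4 x 40 x 66 mm high; arm 24 mm wide, 26 mm high (z 0 to 26) from the plate to x = -117 mm: grip it across its width near x = -60. Thin gusset on the arm to x = -28. All four are alike.
- seat_red (a point): On the face of the red-capped post: where the red bracket's origin lies when seated (z = 115 mm). Each bracket has two steel hooks behind its plate, 8 mm wide: neck 5.5 mm long, z 14 to 22 and z 50 to 58 mm above its underside, ending in a 4 mm thick lip that hangs 10 mm below the neck (x 5.5 to 9.5 mm).
- seat_green (a point): The same for the green bracket on the green-capped post (z = 115 mm). Each post's face is a 4 mm web, open behind, with two slots one over the other, 13 mm wide, at heights 129 to 155 and 165 to 191 mm: held 10 to 18 mm above its seat, a bracket goes straight back until its plate meets the face, both hooks through; then down until the necks rest on the slots' lower edges.
- seat_yellow (a point): The same for the yellow bracket on the yellow-capped post (z = 115 mm).
- seat_blue (a point): The same for the blue bracket on the blue-capped post (z = 115 mm).
- catch_red (a joint): Brass spring catch of the red post: two noses beside the upper slot (z 183 to 191 mm) that stick out 5 mm; m pushed back, 0 = sprung out. The end plate pushes it back 5 mm (2.5 N, toward the robot) while the bracket is hooked in but too high; when it is right down the noses spring out over the plate's top edge and lock it (back at 0).
- catch_yellow (a joint): Brass spring catch of the yellow post: two noses beside the upper slot (z 183 to 191 mm) that stick out 5 mm; m pushed back, 0 = sprung out. The end plate pushes it back 5 mm (2.5 N, toward the robot) while the bracket is hooked in but too high; when it is right down the noses spring out over the plate's top edge and lock it (back at 0).
- catch_green (a joint): Brass spring catch of the green post: two noses beside the upper slot (z 183 to 191 mm) that stick out 5 mm; m pushed back, 0 = sprung out. The end plate pushes it back 5 mm (2.5 N, toward the robot) while the bracket is hooked in but too high; when it is right down the noses spring out over the plate's top edge and lock it (back at 0).
- catch_blue (a joint): Brass spring catch of the blue post: two noses beside the upper slot (z 183 to 191 mm) that stick out 5 mm; m pushed back, 0 = sprung out. The end plate pushes it back 5 mm (2.5 N, toward the robot) while the bracket is hooked in but too high; when it is right down the noses spring out over the plate's top edge and lock it (back at 0).
- tape_measure: Yellow tape measure, 35x84x69 mm, bystander, origin at the centre of its underside.
- pencil: Red carpenter's pencil, 9x165x8 mm, bystander, origin at the centre of its underside.
- chisel: Yellow-handled chisel, 32x242x35 mm, bystander, origin at the centre of its underside.
Mind the look-alikes: they are no part of the job. Of the things shaped like the bracket_blue, the blue one is meant.

How it is judged (in metres and radians):
On the way, in this order (a step that is already met when the one before it is completed fails the run):
1. the guard is fully lowered (value of joint guard below 0.008 m), for 0.2 s.
2. every bracket present is seated on the post of its colour, with the catch sprung out over it (distance between bracket_red and seat_red below 0.006 m and angle between each of bracket_red, bracket_yellow, bracket_green, bracket_blue's own z axis and vertical below 0.12 rad and angle between the x axis of each of bracket_red, bracket_yellow, bracket_green, bracket_blue and the x axis of rack, either way round below 0.12 rad and value of joint each of catch_red, catch_yellow, catch_green, catch_blue below 0.002 m and distance between bracket_yellow and seat_yellow below 0.006 m and distance between bracket_green and seat_green below 0.006 m and distance between bracket_blue and seat_blue below 0.006 m), for 0.3 s.
3. the guard is fully raised (value of joint guard above 0.077 m), for 0.2 s.
At the end, for the whole second after the job is handed in: Every bracket present lies within 6 mm of its seat on the post of its colour, level and square to it within 0.12 rad, at rest, its catch sprung out (pushed back under 2 mm), and the guard is raised to within 8 mm of its top (all of step 2 and linear speed of each of bracket_red, bracket_yellow, bracket_green, bracket_blue below 0.02 m/s and value of joint guard above 0.077 m); the robot touches nothing.
It fails at once if the tape measure is moved more than 4 cm (distance of tape_measure from where it was at the start of the episode above 0.04 m).
It fails at once if the pencil is moved more than 4 cm (distance of pencil from where it was at the start of the episode above 0.04 m).
It fails at once if the chisel is moved more than 4 cm (distance of chisel from where it was at the start of the episode above 0.04 m).
Of bracket_red, bracket_yellow, bracket_green, bracket_blue only 3 to 4 are there at a start; the rules pass over those that are not, and their reading is None.
At some moment in a run one of bracket_red, bracket_yellow, bracket_green, bracket_blue may be knocked a few centimetres aside while the robot is not near it.
It also fails if it takes over 208 s, if anything falls off the work surface, if the arm or the gripper's body presses on something with over 40 N, if the wrist force passes 120 N, or if a joint passes its speed limit or range.

## Working session

There is one attempt and no reset: what is moved stays moved. The work goes in short steps, Python scripts to look and compute and a tool call to move; the robot and the scene stay as the last step left them, time stands still between calls to the robot, and variables do not carry over. Pictures are saved under pics/ and viewed, at most 18 in all, crops included, and the job is handed in when it is done.

Besides the shell and the picture viewer there is one more tool, called after "Call:" as name(argument=value, ...) on one line, values as JSON. drive_tool: Moves the arm, as the interface text tells. Shifts and turns lie within -1 to 1; 1 stands for 0.1 m of shift or pi/4 rad of turn. Its arguments: {"type":"object","properties":{"commands":{"type":"string"},"force":{"type":"number"}},"required":["commands"]}

```bash
ls; mkdir -p pics
cat > h.py <<'E'
import numpy as np, cv2
from scipy.spatial.transform import Rotation as R
from rig import sense, capture, finish_job, boxes_of, tips_ahead
def quat(q): return R.from_quat([q[1],q[2],q[3],q[0]])
def rotof(a):
    a=np.array(a,float)
    return a if a.shape==(3,3) else quat(a).as_matrix()
def ray(pic,uv,st=None):
    f=200/np.tan(np.radians(pic["fov_y"])/2)
    x,y=uv[0]-pic["cx"],uv[1]-pic["cy"]
    if "tool_from_camera" in pic:
        T=np.array(pic["tool_from_camera"]); r=np.hypot(x,y); th=r/f
        d=np.array([np.sin(th)*x/r,np.sin(th)*y/r,np.cos(th)])
        M=quat(st["ee_rot"]).as_matrix()
        return M@T[:3,3]+np.array(st["eef_pos"]), M@T[:3,:3]@d
    return np.array(pic["position"]),rotof(pic["attitude"])@np.array([x/f,y/f,1])
def at_z(pic,uv,z,st=None):
    p,d=ray(pic,uv,st); return p+d*(z-p[2])/d[2]
def proj(pic,P,st=None):
    f=200/np.tan(np.radians(pic["fov_y"])/2)
    P=np.array(P,float)
    if "tool_from_camera" in pic:
        T=np.array(pic["tool_from_camera"]); M=quat(st["ee_rot"]).as_matrix()
        q=T[:3,:3].T@(M.T@(P-np.array(st["eef_pos"]))-T[:3,3])
        th=np.arctan2(np.hypot(q[0],q[1]),q[2]); s=f*th/np.hypot(q[0],q[1])
        return np.array([pic["cx"]+q[0]*s,pic["cy"]+q[1]*s])
    q=rotof(pic["attitude"]).T@(P-np.array(pic["position"]))
    return np.array([pic["cx"]+f*q[0]/q[2],pic["cy"]+f*q[1]/q[2]])
E
python3 - <<'E'
from h import *
s=sense(); print(s); print(tips_ahead)
for n in ("top","side"):
    p=capture(n); cv2.imwrite(f"pics/{n}0.png",p["pixels"])
    print(n,{k:v for k,v in p.items() if k!="pixels"})
    for o in ("rack","guard_handle","bracket_red","bracket_yellow","bracket_green","bracket_blue","tape_measure","chisel","pencil"):
        print(o,[(np.round(b["position"]).tolist(),round(b["confidence"],2)) for b in boxes_of(p,o)])
E
```

```text
pics
{'time_s': 0.0, 'joints': array([ 9.28611159e-01,  3.13445805e-01,  1.49848215e+00,  1.13016124e-05,
        1.33097986e+00, -2.23385445e-01]), 'dq': array([-6.86291877e-04, -1.38798891e-03, -9.12745346e-04, -8.87497422e-05,
        5.61240195e-04, -1.05696264e-03]), 'tau': array([-4.67641057e-04, -4.12269151e+01, -2.59746140e+01, -1.77262846e-04,
        4.06542735e-03, -3.00942759e-05]), 'eef_pos': array([213.34882898, 479.42491473, 247.72024083]), 'ee_rot': array([-2.80771222e-04,  2.07874180e-01,  9.78155352e-01, -5.94648711e-04]), 'force': array([ 0.10377406, -0.93357687,  0.02948008]), 'wrist_torque': array([ 0.01070472, -0.02808649,  0.04334853]), 'grip_force': 0.0, 'grip_width': 0.997392233729314}
17.0
top {'fov_y': 48.22831301766335, 'cx': 312.66113865556, 'cy': 195.95095167691102, 'position': array([ 325.61529169,  -23.67139924, 1557.32064879]), 'attitude': array([ 0.06035487, -0.69807284,  0.71100511, -0.0593577 ]), 'shot': 1}
rack [([300.0, 197.0], 0.84), ([456.0, 219.0], 0.19)]
guard_handle [([295.0, 219.0], 0.81)]
bracket_red [([416.0, 247.0], 0.8)]
bracket_yellow [([250.0, 262.0], 0.72)]
bracket_green []
bracket_blue [([358.0, 138.0], 0.67)]
tape_measure [([452.0, 218.0], 0.53), ([249.0, 257.0], 0.5)]
chisel [([172.0, 283.0], 0.58)]
pencil []
side {'fov_y': 44.10696852568225, 'cx': 318.45429582502135, 'cy': 190.86182826583482, 'position': array([ 212.47222441, 1365.32038838, 1046.78289352]), 'attitude': array([ 0.05534329, -0.11905328,  0.86855401, -0.47788845]), 'shot': 2}
rack [([306.0, 219.0], 0.74)]
guard_handle [([336.0, 203.0], 0.6)]
bracket_red []
bracket_yellow [([359.0, 270.0], 0.59), ([366.0, 154.0], 0.47)]
bracket_green []
bracket_blue [([378.0, 197.0], 0.62), ([268.0, 185.0], 0.48)]
tape_measure [([364.0, 153.0], 0.56)]
chisel [([365.0, 342.0], 0.6), ([380.0, 177.0], 0.38)]
pencil []
```

View pics/top0.png

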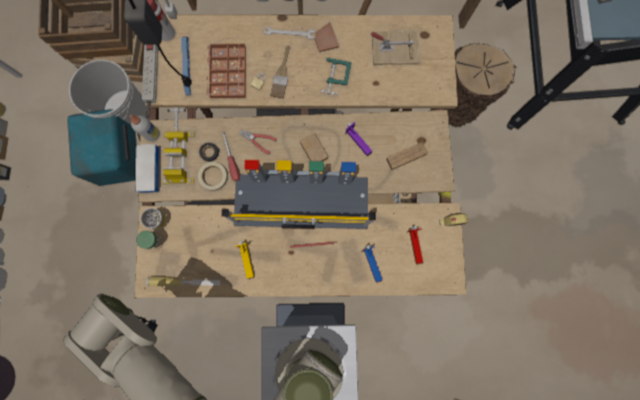

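View pics/side0.png

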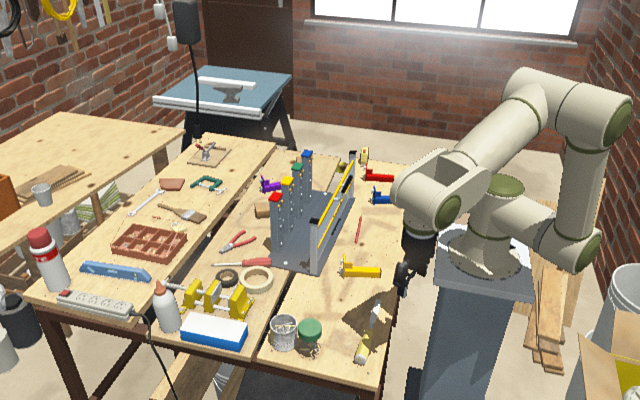

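The top view shows red (417,245), blue (372,262) and yellow (246,258) brackets, with no green one. The purple one at (358,138) is a look-alike. The rack spans columns 235–368, with cap tops near row 165. The pencil is at (313,244), the chisel at (180,282) and the tape measure at (455,219).

```bash
cat > seg.py <<'E'
from h import *
HS={"red":((0,8),(172,180)),"yellow":((20,33),),"green":((45,85),),"blue":((100,122),)}
def mask(img,c,smin=130,vmin=60):
    h=cv2.cvtColor(img,cv2.COLOR_BGR2HSV); m=np.zeros(img.shape[:2],np.uint8)
    for a,b in HS[c]: m|=cv2.inRange(h,(a,smin,vmin),(b,255,255))
    return m
def blobs(img,c,amin=30,**k):
    n,l,s,ce=cv2.connectedComponentsWithStats(mask(img,c,**k))
    return [(s[i],ce[i],l==i) for i in range(1,n) if s[i][4]>=amin]
E
python3 - <<'E'
from seg import *
p=capture("top"); im=p["pixels"]
for c in HS:
    for s,ce,m in blobs(im,c,30):
        if not(130<s[0]<470 and 120<s[1]<300): continue
        ys,xs=np.nonzero(m); r=cv2.minAreaRect(np.c_[xs,ys].astype(np.float32))
        print(c,s.tolist(),ce.round(1),"z215",at_z(p,ce,215)[:2].round(),"z26",at_z(p,ce,26)[:2].round(),[at_z(p,q,26)[:2].round().tolist() for q in cv2.boxPoints(r)])
cr=im[140:300,220:480]; cv2.imwrite("pics/crop1.png",cv2.resize(cr,None,fx=3,fy=3,interpolation=cv2.INTER_CUBIC))
E
```

```text
red [244, 160, 15, 10, 148] [251.1 164.5] z215 [657. 164.] z26 [704. 191.] [[721.0, 216.0], [720.0, 167.0], [687.0, 166.0], [688.0, 216.0]]
red [409, 228, 14, 36, 263] [416.  245.8] z215 [ 399. -330.] z26 [ 409. -373.] [[463.0, -351.0], [470.0, -389.0], [355.0, -406.0], [348.0, -369.0]]
yellow [165, 132, 25, 10, 178] [177.1 135.5] z215 [755. 396.] z26 [815. 455.] [[829.0, 499.0], [827.0, 413.0], [794.0, 412.0], [796.0, 497.0]]
yellow [164, 148, 23, 8, 101] [175.1 150.3] z215 [707. 401.] z26 [761. 460.] [[756.0, 501.0], [779.0, 499.0], [765.0, 419.0], [742.0, 421.0]]
yellow [276, 160, 16, 12, 170] [283.7 165.1] z215 [654.  64.] z26 [700.  76.] [[719.0, 103.0], [718.0, 50.0], [678.0, 51.0], [679.0, 103.0]]
yellow [163, 169, 26, 15, 277] [175.1 175.4] z215 [627. 398.] z26 [670. 457.] [[693.0, 501.0], [696.0, 415.0], [645.0, 411.0], [643.0, 497.0]]
yellow [439, 192, 12, 6, 47] [445.3 194.1] z215 [ 554. -428.] z26 [ 586. -485.] [[593.0, -464.0], [593.0, -502.0], [575.0, -501.0], [576.0, -462.0]]
yellow [230, 213, 139, 10, 708] [299.9 217.3] z215 [491.  16.] z26 [514.  22.] [[512.0, 263.0], [535.0, 263.0], [515.0, -214.0], [491.0, -212.0]]
yellow [235, 242, 19, 37, 305] [245.8 259.7] z215 [366. 179.] z26 [372. 207.] [[422.0, 245.0], [435.0, 205.0], [320.0, 167.0], [308.0, 206.0]]
blue [155, 147, 4, 44, 95] [156.7 167. ] z215 [655. 456.] z26 [701. 523.] [[619.0, 526.0], [774.0, 529.0], [774.0, 521.0], [619.0, 518.0]]
blue [341, 163, 15, 9, 121] [348.3 166.9] z215 [ 644. -135.] z26 [ 689. -151.] [[704.0, -126.0], [703.0, -175.0], [674.0, -174.0], [675.0, -125.0]]
blue [365, 249, 17, 32, 191] [372.9 264.6] z215 [ 345. -199.] z26 [ 348. -224.] [[399.0, -197.0], [406.0, -216.0], [298.0, -251.0], [292.0, -232.0]]
```

View pics/crop1.png

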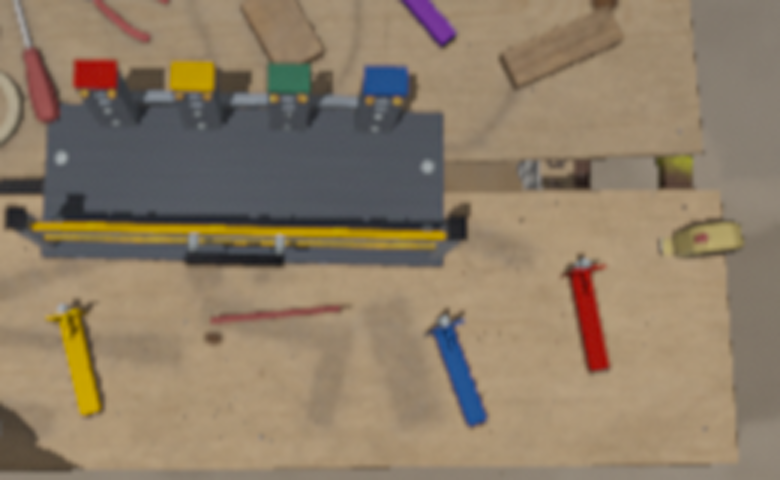

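Call:
drive_tool(commands=".16 -.355 .08 0 0 .16 100;.16 -.355 .08 0 0 .16 100;.16 -.355 .08 0 0 .16 100;.16 -.355 .08 0 0 0 100;.16 -.355 .08 0 0 0 100;.16 -.355 .08 0 0 0 100;.16 -.355 .08 0 0 0 100;.16 -.355 .08 0 0 0 100;.16 -.355 .08 0 0 0 100;.16 -.355 .08 0 0 0 100;.16 -.355 .08 0 0 0 100;.16 -.355 .08 0 0 0 100;.16 -.355 .08 0 0 0 100;0 0 0 0 0 0 0;0 0 0 0 0 0 0", force=60)

```text
time_s: 2.3
eef_pos: [418.4, 25.8, 350.4]
ee_rot: [-0.0, 0.039, 0.999, 0.0]
force: [0.2, 0.3, -0.6]
grip_width: 0.748
grip_force: 0.0
```

Run:
```python
from seg import *
s=sense(); p=capture("wrist"); cv2.imwrite("pics/w1.png",p["pixels"])
print(p["tool_from_camera"],p["fov_y"],s["eef_pos"],s["ee_rot"])
import json
T=R.from_euler('z',-0.043).as_matrix(); O=np.array([575,13,0])
for n,q in dict(handle=(-115,0,220),red=(60,150,215),yel=(60,50,215),gre=(60,-50,215),blu=(60,-150,215),g1=(-81,225,188),g2=(-81,-225,188)).items():
    print(n,(T@q+O).round(),proj(p,T@q+O,s).round())
```

```text
[[-3.07968733e-04 -9.48967311e-01 -3.15374297e-01  8.20490604e+01]
 [ 9.99999805e-01 -1.20960065e-04 -6.12546826e-04  5.67368903e-01]
 [ 5.43139219e-04 -3.15374425e-01  9.48967163e-01 -1.26250803e+02]
 [ 0.00000000e+00  0.00000000e+00  0.00000000e+00  1.00000000e+00]] 65.70646984690485 [418.3657148   25.79014941 350.36546231] [-8.79364218e-05  3.94648424e-02  9.99220954e-01  6.02368731e-05]
handle [460.  18. 220.] [316. 236.]
red [641. 160. 215.] [440. 350.]
yel [637.  60. 215.] [363. 358.]
gre [633. -40. 215.] [282. 360.]
blu [ 628. -139.  215.] [206. 355.]
g1 [504. 241. 188.] [507. 239.]
g2 [ 484. -208.  188.] [134. 250.]
```

View pics/w1.png

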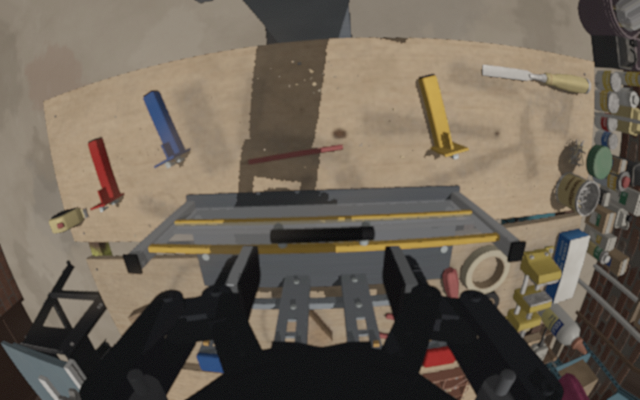

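The wrist view puts the black handle at (322,234), within 6 px of the prediction, with the guard raised. All three brackets are upright, hooks towards the rack. I'll push the handle down with shut fingers.

Call:
drive_tool(commands=".2 -.02 -.1 0 0 0 0;.21 -.02 -.1 0 0 0 0;0 0 -.1 0 0 0 0;0 0 -.1 0 0 0 0;0 0 -.1 0 0 0 0;0 0 -.1 0 0 0 0;0 0 -.1 0 0 0 0;0 0 -.15 0 0 0 0;0 0 -.15 0 0 0 0;0 0 -.1 0 0 0 0;0 0 -.1 0 0 0 0;0 0 -.1 0 0 0 0;0 0 -.15 0 0 0 0;0 0 -.15 0 0 0 0;0 0 -.15 0 0 0 0;0 0 -.1 0 0 0 0;0 0 -.1 0 0 0 0;0 0 0 0 0 0 0")

```text
time_s: 3.85
eef_pos: [458.3, 23.8, 158.1]
ee_rot: [0.001, 0.037, 0.999, -0.0]
force: [-13.4, 0.9, 30.5]
grip_width: 0.002
grip_force: 15.2
```

Call:
drive_tool(commands="0 0 .3 0 0 0 0;0 0 .4 0 0 0 100;-.1 0 .4 0 0 0 100;-.2 0 .35 0 0 0 100;-.2 0 .35 0 0 0 100;-.2 0 .3 0 0 0 100;-.1 0 .1 0 0 0 100;0 0 0 0 0 0 100;0 0 0 0 0 0 100;0 0 0 0 0 0 100")

```text
time_s: 4.68
eef_pos: [378.9, 23.4, 374.0]
ee_rot: [-0.001, 0.038, 0.999, 0.0]
force: [0.2, 0.4, -0.4]
grip_width: 1.002
grip_force: 0.0
```

Run:
```python
from seg import *
import pickle
s=sense(); p=capture("wrist"); t=capture("top"); pickle.dump((s,p,t),open("w2.pkl","wb"))
cv2.imwrite("pics/w2.png",cv2.resize(p["pixels"][190:390,100:560],(800,348),interpolation=cv2.INTER_CUBIC))
print(s["eef_pos"],s["ee_rot"])
for c in HS:
    for q,nm in ((p,"w"),(t,"t")):
        for st,ce,m in blobs(q["pixels"],c,60):
            ys,xs=np.nonzero(m); r=cv2.minAreaRect(np.c_[xs,ys].astype(np.float32))
            print(nm,c,st.tolist(),ce.round(1))
```

```text
[378.86805921  23.40721535 374.02083701] [-9.89882292e-04  3.76142574e-02  9.99291815e-01  2.38490042e-04]
w red [101, 156, 33, 68, 943] [115.5 189.2]
t red [244, 160, 15, 10, 147] [251.1 164.5]
t red [409, 228, 14, 36, 264] [416.  245.8]
w yellow [417, 102, 45, 77, 1320] [434.3 141.8]
w yellow [300, 212, 147, 7, 303] [379.6 215.6]
w yellow [204, 218, 86, 4, 175] [242.2 219.4]
w yellow [251, 231, 215, 14, 1160] [363.5 238.8]
w yellow [186, 239, 42, 6, 207] [206.1 242. ]
w yellow [512, 259, 38, 35, 748] [529.9 277. ]
t yellow [165, 131, 25, 11, 179] [177.1 135.5]
t yellow [164, 148, 23, 8, 98] [174.9 150.2]
t yellow [276, 160, 16, 12, 170] [283.7 165.1]
t yellow [163, 169, 26, 15, 278] [175.1 175.4]
t yellow [234, 217, 132, 8, 486] [294.6 220.4]
t yellow [235, 242, 18, 37, 297] [245.7 259.5]
w blue [545, 242, 30, 34, 253] [556.4 253.4]
w blue [537, 294, 11, 13, 84] [541.7 299.3]
t blue [155, 147, 4, 44, 97] [156.7 167. ]
t blue [341, 163, 15, 9, 121] [348.3 166.9]
t blue [365, 249, 17, 32, 193] [372.9 264.7]
```

View pics/w2.png

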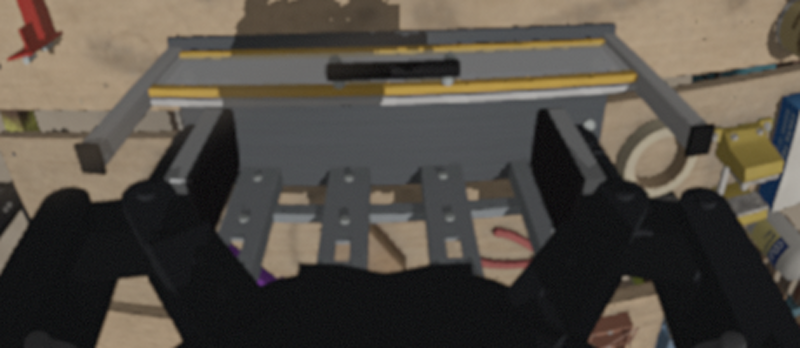

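The guard is down: both yellow edges are low. In this crop the channel tops are at (92,157) and (700,139), the handle centre is at (394,69), and the post bolts are at (258,178), (349,178) and (444,175).

```bash
cat > fit.py <<'E'
from seg import *
import pickle
from scipy.optimize import least_squares
s,p,t=pickle.load(open("w2.pkl","rb"))
k=460/800
W=lambda u,v:np.array([100+u*k,190+v*k])
obs=[(p,(-77,-225,208),W(92,157)),(p,(-77,225,208),W(700,139)),(p,(-115,-50,135),W(328,70)),(p,(-115,50,135),W(460,68)),
 (p,(60,-150,"z"),W(258,178)),(p,(60,-50,"z"),W(349,178)),(p,(60,50,"z"),W(444,175)),
 (t,("c",150,215),(251.1,164.5)),(t,("c",50,215),(283.7,165.1)),(t,("c",-150,215),(348.3,166.9))]
def f(v,full=False):
    T=R.from_euler('z',v[2]).as_matrix(); r=[]
    for pic,q,uv in obs:
        q=np.array([v[3] if a=="c" else v[4] if a=="z" else a for a in q],float)
        r.append((proj(pic,T@q+[v[0],v[1],0],s)-uv)*(3 if pic is t else 1))
    return np.ravel(r)
sol=least_squares(f,[575,13,-.043,75,100],x_scale=[1,1,.01,1,1],loss="soft_l1")
print(sol.x.round(3)); print(f(sol.x).reshape(-1,2).round(1))
E
python3 fit.py
python3 - <<'E'
from seg import *
import pickle
s,p,t=pickle.load(open("w2.pkl","rb"))
# brackets: top view axis from PCA, wrist arm far-end
for c,lo in (("red",400),("yellow",230),("blue",360)):
    for st,ce,m in blobs(t["pixels"],c,60):
        if st[1]>225 and lo<st[0]<lo+30:
            ys,xs=np.nonzero(m); g=np.array([at_z(t,q,26)[:2] for q in np.c_[xs,ys]])
            w,v=np.linalg.eigh(np.cov(g.T)); a=v[:,1]*np.sign(v[0,1]); pr=(g-g.mean(0))@a
            print(c,"centre",g.mean(0).round(1),"yaw",np.arctan2(a[1],a[0]).round(3),"back end",(g.mean(0)+a*pr.min()).round(1),"front",(g.mean(0)+a*pr.max()).round(1))
E
```

```text
[ 5.79371e+02  1.84940e+01 -4.70000e-02  7.16680e+01  3.19130e+01]
[[-2.2  0.6]
 [ 0.8  1.4]
 [-1.   0. ]
 [-0.1 -0.9]
 [-0.8 -0.4]
 [-0.5 -0. ]
 [-1.   0.3]
 [-0.6 -0.6]
 [-1.3  0.3]
 [-0.6  0.2]]
red centre [ 408.9 -373.2] yaw 0.122 back end [ 350.2 -380.4] front [ 467.3 -366. ]
yellow centre [373.  207.4] yaw 0.237 back end [311.8 192.6] front [430.6 221.3]
blue centre [ 347.9 -223.6] yaw 0.323 back end [ 295.1 -241.3] front [ 402.1 -205.5]
```

Rack at (579, 18.5), yaw −0.047, which checks against the known sizes with residuals of about 1 px. Seats are red (646,165), yellow (642,66) and blue (632,−134). Yellow bracket first.

Call:
drive_tool(commands="-.015 .228 -.29 0 0 .132 100;-.015 .228 -.29 0 0 .132 100;-.015 .228 -.29 0 0 .133 100;-.015 .228 -.29 0 0 0 100;-.015 .228 -.29 0 0 0 100;-.015 .228 -.29 0 0 0 100;-.015 .228 -.29 0 0 0 100;-.015 .228 -.29 0 0 0 100;0 0 0 0 0 0 100;0 0 0 0 0 0 100")

```text
time_s: 5.62
eef_pos: [365.9, 206.0, 141.7]
ee_rot: [-0.002, -0.119, 0.993, -0.0]
force: [0.5, 0.5, 0.1]
grip_width: 1.003
grip_force: 0.0
```

Run:
```python
from seg import *
s=sense(); p=capture("wrist"); cv2.imwrite("pics/w3.png",p["pixels"])
a=np.array([np.cos(.237),np.sin(.237)]); n=np.array([-a[1],a[0]])
o=np.array([425.5,220.1])
for nm,l,w,z in (("back",-117,0,26),("grip",-60,0,26),("plateL",0,20,66),("plateR",0,-20,66)):
    print(nm,proj(p,[*(o+a*l+n*w),z],s).round())
print(s["eef_pos"])
for st,ce,m in blobs(p["pixels"],"yellow",600): print(st,ce)
```

```text
back [320. 130.]
grip [320. 199.]
plateL [345. 287.]
plateR [294. 287.]
[365.93851866 205.95988802 141.72550425]
[ 297  132   50  155 4984] [321.47251204 216.05537721]
[ 12 211 142  67 839] [ 83.46841478 245.66865316]
```

View pics/w3.png

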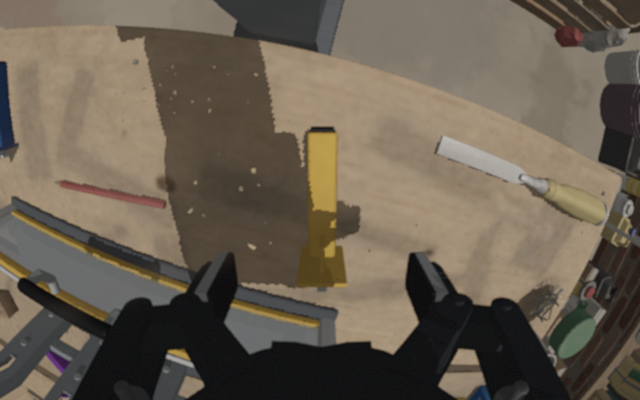

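The arm lies on the optical centre line (320,130–287), as predicted, and the chisel is clear of the fingers. Going down to grip.

Call:
drive_tool(commands="0 0 -.3 0 0 0 100;0 0 -.3 0 0 0 100;0 0 -.3 0 0 0 100;0 0 -.3 0 0 0 100;0 0 0 0 0 0 100;0 0 0 0 0 0 0;0 0 0 0 0 0 0;0 0 0 0 0 0 0;0 0 0 0 0 0 0;0 0 0 0 0 0 0;0 0 0 0 0 0 0;0 0 0 0 0 0 0;0 0 0 0 0 0 0;0 0 .1 0 0 0 0;0 0 .3 0 0 0 0;0 0 .4 0 0 0 0;0 0 .4 0 0 0 0", force=80)

```text
time_s: 7.08
eef_pos: [366.1, 205.3, 144.9]
ee_rot: [-0.001, -0.118, 0.993, -0.0]
force: [1.0, 0.2, -1.5]
grip_width: 0.261
grip_force: 78.9
```

Call:
drive_tool(commands="0 0 .35 0 0 -.12 0;0 0 .35 0 0 -.12 0;0 0 .35 0 0 -.12 0;.3 -.225 0 0 0 0 0;.3 -.225 0 0 0 0 0;.3 -.225 0 0 0 0 0;.3 -.225 0 0 0 0 0;.3 -.225 0 0 0 0 0;.3 -.225 0 0 0 0 0;0 0 -.3 0 0 0 0;0 0 -.3 0 0 0 0;0 0 -.35 0 0 0 0;0 0 0 0 0 0 0;0 0 0 0 0 0 0")

```text
time_s: 8.25
eef_pos: [546.3, 70.6, 153.2]
ee_rot: [-0.001, 0.023, 1.0, 0.0]
force: [0.9, 0.1, -1.6]
grip_width: 0.26
grip_force: 79.2
```

```bash
cat > chk.py <<'E'
from seg import *
import sys
nm,c,y=sys.argv[1],sys.argv[2],float(sys.argv[3])
s=sense(); p=capture("wrist"); g=capture("top"); cv2.imwrite(f"pics/{nm}.png",p["pixels"])
print(s["eef_pos"].round(1),s["ee_rot"].round(4),s["force"].round(1))
T=R.from_euler('z',-.047).as_matrix(); O=np.array([579.4,18.5,0])
for q in ((60,y-22,215),(60,y+22,215),(60,y-22,191),(60,y-6.5,191),(60,y+6.5,191),(60,y-6.5,165),(60,y+6.5,165)):
    print(q,proj(p,T@q+O,s).round())
for st,ce,m in blobs(p["pixels"],c,200): print(st,ce.round(1))
E
python3 chk.py w4 yellow 50
```

```text
[546.3  70.6 153.2] [-1.400e-03  2.320e-02  9.997e-01  1.000e-04] [ 0.9  0.1 -1.6]
(60, 28.0, 215) [278. 473.]
(60, 72.0, 215) [360. 474.]
(60, 28.0, 191) [281. 438.]
(60, 43.5, 191) [308. 439.]
(60, 56.5, 191) [330. 439.]
(60, 43.5, 165) [309. 405.]
(60, 56.5, 165) [330. 405.]
[178 135 123   8 254] [246.8 137.8]
[320 135 176   9 410] [408.6 138.1]
[  175   152   376   195 13433] [336.3 223.5]
[  20  157  138   19 1320] [ 96.3 166.1]
[ 576  242   56   54 1356] [601.  269.5]
[ 535  298   63   64 1215] [570.1 332.8]
```

View pics/w4.png

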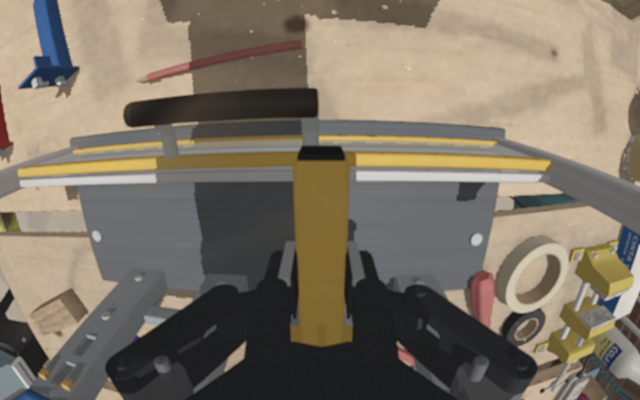

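The yellow bracket is held straight (cols 295–350) over the lowered guard, but the gripper hides the post. The handle ends at (125,112) and (318,102) give a y check. I'll check that and then push in.

Run:
```python
from seg import *
s=sense(); p=capture("wrist")
T=R.from_euler('z',-.047).as_matrix(); O=np.array([579.4,18.5,0])
for q in ((-115,-50,135),(-115,50,135),(60,-128,150),(60,-172,150),(60,-72,150),(-71,-208,103),(-71,208,103)): print(q,proj(p,T@q+O,s).round())
for n in ("top","side"):
    g=capture(n); uv=proj(g,T@[40,50,190]+O); x,y=map(int,uv); c=g["pixels"][y-35:y+35,x-45:x+45]; cv2.imwrite(f"pics/c_{n}.png",cv2.resize(c,None,fx=6,fy=6,interpolation=cv2.INTER_CUBIC)); print(n,x-45,y-35)
a=[cv2.imread(f"pics/c_{n}.png") for n in("top","side")]; cv2.imwrite("pics/c5.png",cv2.resize(np.vstack(a),None,fx=.7,fy=.7))
```

```text
(-115, -50, 135) [132. 110.]
(-115, 50, 135) [319.  98.]
(60, -128, 150) [ 98. 351.]
(60, -172, 150) [ 63. 340.]
(60, -72, 150) [154. 365.]
(-71, -208, 103) [ 26. 179.]
(-71, 208, 103) [540. 176.]
top 238 141
side 251 153
```

View pics/c5.png

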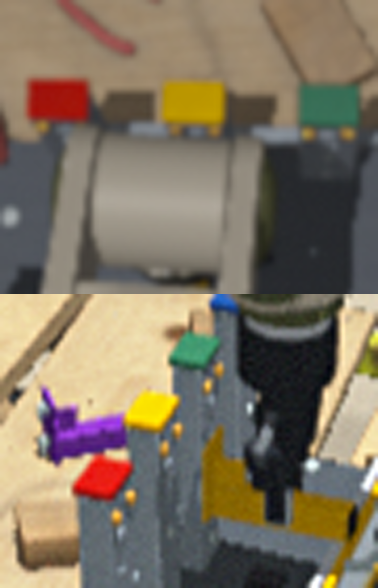

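Call:
drive_tool(commands="0 -.005 -.025 0 0 0 0;.05 -.003 0 0 0 0 0;.05 -.002 0 0 0 0 0;.05 -.003 0 0 0 0 0;.05 -.002 0 0 0 0 0;.05 -.003 0 0 0 0 0;.03 -.001 0 0 0 0 0;.03 -.002 0 0 0 0 0;.02 -.001 0 0 0 0 0;0 0 0 0 0 0 0")

```text
time_s: 9.33
eef_pos: [580.0, 68.4, 150.7]
ee_rot: [-0.0, 0.023, 1.0, 0.0]
force: [-2.6, -0.8, -2.8]
grip_width: 0.261
grip_force: 79.3
```

Call:
drive_tool(commands=".015 0 0 0 0 0 0;.015 0 0 0 0 0 0;0 0 0 0 0 0 0")

```text
time_s: 9.58
eef_pos: [582.8, 68.3, 150.7]
ee_rot: [-0.0, 0.023, 1.0, -0.0]
force: [-2.9, -1.4, -3.7]
grip_width: 0.262
grip_force: 79.2
```

Call:
drive_tool(commands=".015 0 0 0 0 0 0;.015 0 0 0 0 0 0;0 0 0 0 0 0 0")

```text
time_s: 9.83
eef_pos: [583.1, 68.3, 150.5]
ee_rot: [-0.004, 0.023, 1.0, -0.0]
force: [-20.1, -3.2, 5.3]
grip_width: 0.257
grip_force: 80.4
```

Call:
drive_tool(commands="-.015 0 -.02 0 0 0 0;0 0 -.03 0 0 0 0;0 0 -.03 0 0 0 0;0 0 -.03 0 0 0 0;0 0 -.03 0 0 0 0;0 0 0 0 0 0 0")

```text
time_s: 10.33
eef_pos: [582.8, 68.8, 137.7]
ee_rot: [-0.002, 0.023, 1.0, 0.0]
force: [-17.0, 0.1, 10.7]
grip_width: 0.256
grip_force: 81.4
```

Call:
drive_tool(commands="-.01 0 -.015 0 0 0 0;0 0 -.01 0 0 0 0;0 0 -.01 0 0 0 0;0 0 0 0 0 0 0")

```text
time_s: 10.67
eef_pos: [582.7, 68.7, 137.0]
ee_rot: [-0.0, 0.023, 1.0, -0.0]
force: [-22.0, 1.4, 27.4]
grip_width: 0.26
grip_force: 83.8
```

Call:
drive_tool(commands="0 0 .01 0 0 0 50;0 0 0 0 0 0 50;0 0 0 0 0 0 50;0 0 0 0 0 0 50;0 0 .2 0 0 0 50;0 0 .35 0 0 0 50;0 0 .4 0 0 0 50;-.3 0 .2 0 0 0 100;-.38 0 0 0 0 0 100;-.38 0 0 0 0 0 100;-.38 0 0 0 0 0 100;-.2 0 0 0 0 0 100;0 0 0 0 0 0 100")

```text
time_s: 11.75
eef_pos: [416.7, 68.7, 249.8]
ee_rot: [0.0, 0.023, 1.0, -0.0]
force: [0.5, -0.4, 0.3]
grip_width: 1.003
grip_force: 0.0
```

```bash
cat > br.py <<'E'
from seg import *
t=capture("top"); s=capture("side"); w=sense(); print(w["eef_pos"].round(1),(-2*np.arctan2(w["ee_rot"][1],w["ee_rot"][2])).round(4))
for c in ("red","yellow","blue"):
    for st,ce,m in blobs(t["pixels"],c,60):
        if st[1]>180 and 200<st[0]<436 and st[2]<60:
            ys,xs=np.nonzero(m); g=np.array([at_z(t,q,26)[:2] for q in np.c_[xs,ys]])
            u,v=np.linalg.eigh(np.cov(g.T)); a=v[:,1]*np.sign(v[0,1]); pr=(g-g.mean(0))@a
            b=g.mean(0)+a*pr.min(); yaw=np.arctan2(a[1],a[0]); print(c,"yaw",yaw.round(3),"len",np.ptp(pr).round(),"grip",(b+57*a).round(1))
c=s["pixels"][140:240,255:395]; cv2.imwrite("pics/s6.png",cv2.resize(c,None,fx=5,fy=5,interpolation=cv2.INTER_CUBIC))
E
python3 br.py
```

```text
[419.7  68.3 249.9] -0.0467
red yaw 0.122 len 118.0 grip [ 406.8 -373.4]
yellow yaw 1.389 len 52.0 grip [517.6 253.8]
blue yaw 0.325 len 113.0 grip [ 349.1 -223.3]
```

View pics/s6.png

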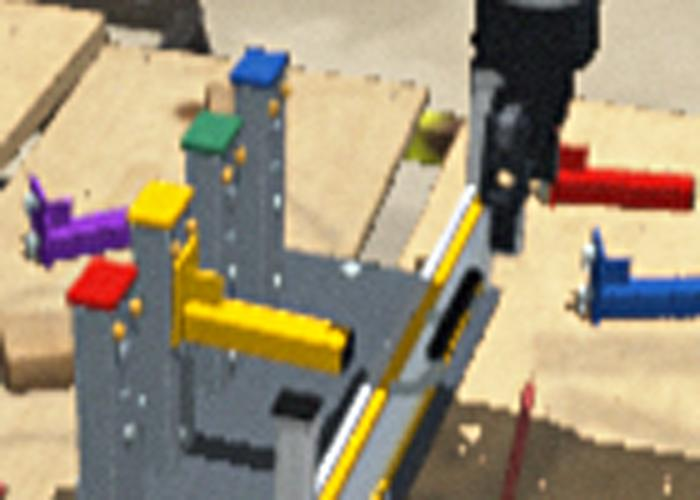

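Yellow is seated and its noses show above the plate (190,228). Blue next; it hasn't moved.

Call:
drive_tool(commands="-.089 -.365 -.134 0 0 .158 100;-.089 -.365 -.134 0 0 .158 100;-.089 -.365 -.134 0 0 .158 100;-.089 -.365 -.134 0 0 0 100;-.089 -.365 -.134 0 0 0 100;-.089 -.365 -.134 0 0 0 100;-.089 -.365 -.134 0 0 0 100;-.083 -.361 -.134 0 0 0 100;0 0 0 0 0 0 100;0 0 0 0 0 0 100")

```text
time_s: 12.68
eef_pos: [354.0, -207.3, 147.9]
ee_rot: [-0.0, -0.13, 0.992, 0.001]
force: [-0.2, 1.2, -0.1]
grip_width: 0.999
grip_force: 0.0
```

Run:
```python
from seg import *
s=sense(); p=capture("wrist"); print(s["eef_pos"].round(1),(-2*np.arctan2(s["ee_rot"][1],s["ee_rot"][2])).round(4))
a=np.array([np.cos(.325),np.sin(.325)]); b=np.array([349.1,-223.3])
print(proj(p,[*(b-57*a),26],s).round(), proj(p,[*(b),26],s).round())
for st,ce,m in blobs(p["pixels"],"blue",600,smin=100,vmin=40):
    ys,xs=np.nonzero(m); k=np.percentile(ys,[0,30,50]); print(st,ce.round(1),[ (q,xs[ys==int(q)].min(),xs[ys==int(q)].max()) for q in (ys.min()+4,ys.min()+30,ys.min()+60,ys.min()+90)])
```

```text
[ 354.  -207.3  147.9] 0.2605
[297. 116.] [303. 185.]
[ 284  115   34  101 2604] [300.9 163.3] [(np.int64(119), np.int64(285), np.int64(311)), (np.int64(145), np.int64(286), np.int64(312)), (np.int64(175), np.int64(289), np.int64(315)), (np.int64(205), np.int64(292), np.int64(316))]Traceback (most recent call last):
  File "<stdin>", line 6, in <module>
    return umr_minimum(a, axis, None, out, keepdims, initial, where)
ValueError: zero-size array to reduction operation minimum which has no identity
```

Call:
drive_tool(commands="-.05 -.16 -.06 0 0 .082 100;0 0 0 0 0 0 100;0 0 -.3 0 0 0 100;0 0 -.3 0 0 0 100;0 0 -.3 0 0 0 100;0 0 -.3 0 0 0 100;0 0 0 0 0 0 100;0 0 0 0 0 0 100")

```text
time_s: 13.4
eef_pos: [349.4, -220.5, 22.9]
ee_rot: [-0.001, -0.164, 0.987, 0.001]
force: [-0.4, 0.3, 0.2]
grip_width: 0.997
grip_force: 0.0
```

Call:
drive_tool(commands="0 -.027 -.012 0 0 0 100;0 0 0 0 0 0 100;0 0 0 0 0 0 0;0 0 0 0 0 0 0;0 0 0 0 0 0 0;0 0 0 0 0 0 0;0 0 0 0 0 0 0;0 0 0 0 0 0 0;0 0 0 0 0 0 0;0 0 0 0 0 0 0;0 0 0 0 0 0 0")

```text
time_s: 14.32
eef_pos: [349.2, -224.4, 22.2]
ee_rot: [0.0, -0.163, 0.987, -0.0]
force: [-1.0, 1.4, 9.0]
grip_width: 0.258
grip_force: 79.7
```

Call:
drive_tool(commands="0 0 .1 0 0 0 0;0 0 .38 0 0 -.119 0;0 0 .38 0 0 -.119 0;0 0 .38 0 0 -.119 0;0 0 .38 0 0 -.118 0;0 0 .38 0 0 0 0;0 0 .28 0 0 0 0;.317 .158 0 0 0 0 0;.317 .158 0 0 0 0 0;.317 .158 0 0 0 0 0;.317 .158 0 0 0 0 0;.317 .158 0 0 0 0 0;.316 .158 0 0 0 0 0;0 0 0 0 0 0 0;0 0 0 0 0 0 0")

```text
time_s: 15.57
eef_pos: [539.6, -128.4, 248.4]
ee_rot: [-0.001, 0.021, 1.0, 0.0]
force: [-0.3, 0.3, -2.5]
grip_width: 0.262
grip_force: 79.2
```

Call:
drive_tool(commands="-.005 -.012 -.3 0 0 -.006 0;0 0 -.35 0 0 0 0;0 0 -.32 0 0 0 0;0 0 0 0 0 0 0;0 0 0 0 0 0 0")

```text
time_s: 15.98
eef_pos: [537.7, -131.0, 152.5]
ee_rot: [-0.001, 0.025, 1.0, 0.0]
force: [-0.3, 0.5, -0.9]
grip_width: 0.263
grip_force: 79.1
```

Run:
```python
from seg import *
s=sense(); p=capture("wrist"); print(s["eef_pos"].round(1))
T=R.from_euler('z',-.047).as_matrix(); O=np.array([581,18.5,0])
for q in ((-115,50,135),(-115,-50,135),(-71,-208,103)): print(q,proj(p,T@q+O,s).round())
cv2.imwrite("pics/w7.png",p["pixels"])
```

```text
[ 537.7 -131.   152.5]
(-115, 50, 135) [618. 132.]
(-115, -50, 135) [512. 114.]
(-71, -208, 103) [227. 178.]
```

View pics/w7.png

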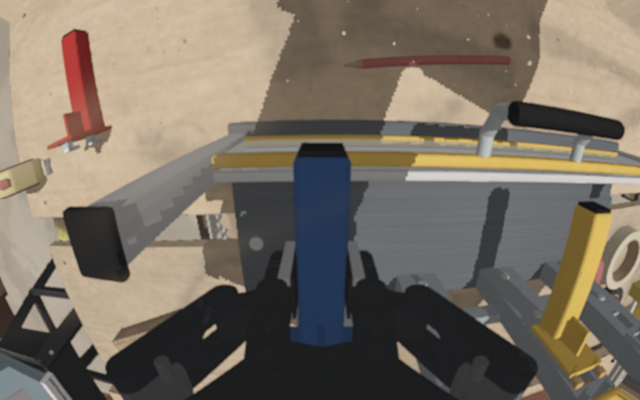

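The blue bracket is held straight (cols 295–350), the yellow one is seated at right, and the handle ends match the prediction at (512,114) and (622,130). Inserting.

Call:
drive_tool(commands=".05 .012 -.015 0 0 .004 0;.05 -.003 0 0 0 0 0;.05 -.002 0 0 0 0 0;.05 -.003 0 0 0 0 0;.05 -.002 0 0 0 0 0;.05 -.003 0 0 0 0 0;.03 -.001 0 0 0 0 0;.02 -.001 0 0 0 0 0;.015 -.001 0 0 0 0 0;0 0 0 0 0 0 0;0 0 0 0 0 0 0")

```text
time_s: 16.95
eef_pos: [574.9, -131.0, 151.1]
ee_rot: [-0.0, 0.023, 1.0, 0.0]
force: [-1.8, 0.0, -1.4]
grip_width: 0.258
grip_force: 79.4
```

Call:
drive_tool(commands=".015 0 0 0 0 0 0;.015 0 0 0 0 0 0;.01 0 0 0 0 0 0;0 0 0 0 0 0 0;0 0 0 0 0 0 0")

```text
time_s: 17.37
eef_pos: [576.4, -131.1, 151.0]
ee_rot: [-0.004, 0.023, 1.0, 0.0]
force: [-20.8, -1.5, 6.4]
grip_width: 0.265
grip_force: 80.5
```

Call:
drive_tool(commands="-.02 0 -.02 0 0 0 0;0 0 -.03 0 0 0 0;0 0 -.03 0 0 0 0;0 0 -.03 0 0 0 0;-.01 0 -.03 0 0 0 0;0 0 -.015 0 0 0 0;0 0 -.01 0 0 0 0;0 0 0 0 0 0 0;0 0 0 0 0 0 0")

```text
time_s: 18.12
eef_pos: [576.1, -131.2, 136.2]
ee_rot: [0.0, 0.023, 1.0, -0.0]
force: [-9.3, 0.9, 10.8]
grip_width: 0.264
grip_force: 81.1
```

Call:
drive_tool(commands="0 0 -.015 0 0 0 0;0 0 -.015 0 0 0 0;0 0 0 0 0 0 0;0 0 0 0 0 0 0")

```text
time_s: 18.45
eef_pos: [575.9, -131.5, 134.6]
ee_rot: [0.0, 0.023, 1.0, -0.001]
force: [-16.1, 0.5, 21.3]
grip_width: 0.262
grip_force: 83.0
```

Call:
drive_tool(commands="0 0 .02 0 0 0 50;0 0 0 0 0 0 50;0 0 0 0 0 0 50;0 0 0 0 0 0 50;0 0 .2 0 0 0 50;0 0 .35 0 0 0 50;0 0 .4 0 0 0 50;-.3 0 .2 0 0 0 100;-.38 0 0 0 0 0 100;-.38 0 0 0 0 0 100;-.38 0 0 0 0 0 100;0 0 0 0 0 0 100;0 0 0 0 0 0 100")

```text
time_s: 19.53
eef_pos: [431.4, -131.0, 249.0]
ee_rot: [0.0, 0.024, 1.0, -0.0]
force: [0.7, 0.2, -0.1]
grip_width: 0.999
grip_force: 0.0
```

```bash
python3 br.py
python3 - <<'E'
from seg import *
s=sense(); p=capture("wrist"); g=capture("side")
T=R.from_euler('z',-.047).as_matrix(); O=np.array([581.5,18.5,0])
a=[]
for y in (50,-150):
    u,v=map(int,proj(g,T@[10,y,165]+O)); a.append(cv2.resize(g["pixels"][v-32:v+32,u-32:u+32],None,fx=6,fy=6,interpolation=cv2.INTER_CUBIC))
cv2.imwrite("pics/s8.png",np.hstack(a))
E
```

```text
[ 432.9 -131.3  248.9] -0.0462
red yaw 0.122 len 118.0 grip [ 406.8 -373.4]
```

View pics/s8.png

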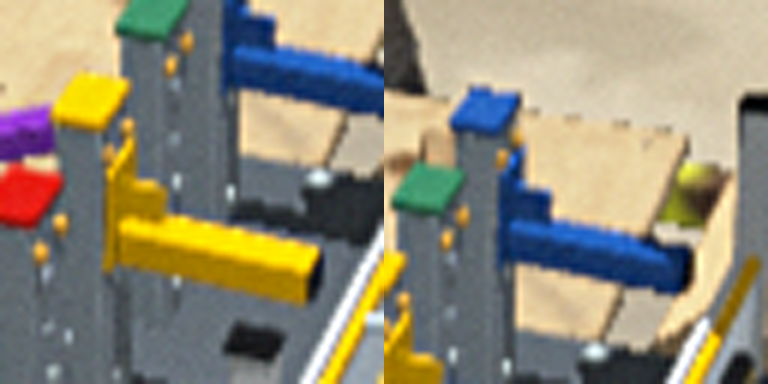

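Blue's noses are out above its plate at (502,157) and (517,137). Red next; it hasn't moved.

Call:
drive_tool(commands="-.033 -.303 -.13 0 0 .107 100;-.033 -.303 -.13 0 0 .107 100;-.033 -.303 -.13 0 0 0 100;-.033 -.303 -.13 0 0 0 100;-.033 -.303 -.13 0 0 0 100;-.033 -.303 -.13 0 0 0 100;-.033 -.303 -.13 0 0 0 100;-.03 -.3 -.13 0 0 0 100;0 0 0 0 0 0 100;0 0 0 0 0 0 100;0 0 0 0 0 0 100")

```text
time_s: 20.65
eef_pos: [406.6, -372.8, 144.4]
ee_rot: [-0.0, -0.061, 0.998, 0.0]
force: [0.2, 0.8, 0.2]
grip_width: 0.996
grip_force: 0.0
```

Run:
```python
from seg import *
s=sense(); p=capture("wrist"); print(s["eef_pos"].round(1),(-2*np.arctan2(s["ee_rot"][1],s["ee_rot"][2])).round(4))
a=np.array([np.cos(.122),np.sin(.122)]); b=np.array([406.8,-373.4])
print(proj(p,[*(b-57*a),26],s).round(), proj(p,[*(b),26],s).round())
for st,ce,m in blobs(p["pixels"],"red",1500,smin=100,vmin=40):
    ys,xs=np.nonzero(m); print(st,ce.round(1),[(q,xs[ys==q].min(),xs[ys==q].max()) for q in ys.min()+np.array([4,30,60]) if (ys==q).any()])
```

```text
[ 406.6 -372.8  144.4] 0.1224
[319. 128.] [319. 196.]
[ 294  128   50  155 5063] [317.9 212. ] [(np.int64(132), np.int64(301), np.int64(330)), (np.int64(158), np.int64(302), np.int64(331)), (np.int64(188), np.int64(304), np.int64(331))]
```

Call:
drive_tool(commands="0 0 -.3 0 0 0 100;0 0 -.3 0 0 0 100;0 0 -.3 0 0 0 100;0 0 -.31 0 0 0 100;0 0 -.01 0 0 0 100;0 0 0 0 0 0 0;0 0 0 0 0 0 0;0 0 0 0 0 0 0;0 0 0 0 0 0 0;0 0 0 0 0 0 0;0 0 0 0 0 0 0;0 0 0 0 0 0 0;0 0 0 0 0 0 0;0 0 0 0 0 0 0")

```text
time_s: 21.87
eef_pos: [406.6, -373.9, 24.2]
ee_rot: [0.001, -0.061, 0.998, -0.001]
force: [0.2, 0.6, 7.9]
grip_width: 0.264
grip_force: 79.8
```

Call:
drive_tool(commands="0 0 .1 0 0 0 0;0 0 .385 0 0 -.108 0;0 0 .385 0 0 -.107 0;0 0 .385 0 0 0 0;0 0 .385 0 0 0 0;0 0 .385 0 0 0 0;0 0 .385 0 0 0 0;.098 .3625 0 0 0 0 0;.098 .3625 0 0 0 0 0;.098 .3625 0 0 0 0 0;.098 .3625 0 0 0 0 0;.098 .3625 0 0 0 0 0;.098 .3625 0 0 0 0 0;.098 .3625 0 0 0 0 0;.098 .3625 0 0 0 0 0;.098 .3625 0 0 0 0 0;.098 .3625 0 0 0 0 0;.098 .3625 0 0 0 0 0;.098 .3625 0 0 0 0 0")

```text
time_s: 23.45
eef_pos: [523.3, 63.9, 264.4]
ee_rot: [0.0, 0.023, 1.0, -0.0]
force: [-0.2, -1.3, -2.2]
grip_width: 0.261
grip_force: 79.2
```

Call:
drive_tool(commands=".098 .3625 0 0 0 0 0;.098 .3625 0 0 0 0 0;.098 .3625 0 0 0 0 0;0 0 0 0 0 0 0;0 0 0 0 0 0 0;0 0 0 0 0 0 0")

```text
time_s: 23.95
eef_pos: [552.7, 170.2, 263.8]
ee_rot: [-0.0, 0.023, 1.0, -0.0]
force: [-0.7, -0.5, -1.8]
grip_width: 0.26
grip_force: 79.4
```

Call:
drive_tool(commands="0 0 -.3 0 0 0 0;0 0 -.4 0 0 0 0;0 0 -.3 0 0 0 0;0 0 -.1 0 0 0 0;0 0 0 0 0 0 0;0 0 0 0 0 0 0")

```text
time_s: 24.45
eef_pos: [553.7, 170.0, 155.3]
ee_rot: [0.001, 0.024, 1.0, 0.0]
force: [0.2, -0.0, -1.0]
grip_width: 0.257
grip_force: 79.3
```

Run:
```python
from seg import *
s=sense(); p=capture("wrist"); print(s["eef_pos"].round(1))
T=R.from_euler('z',-.047).as_matrix(); O=np.array([581.5,18.5,0])
for q in ((-115,50,135),(-115,-50,135),(-77,225,208)): print(q,proj(p,T@q+O,s).round())
cv2.imwrite("pics/w9.png",p["pixels"])
```

```text
[553.7 170.  155.3]
(-115, 50, 135) [132. 112.]
(-115, -50, 135) [ 27. 130.]
(-77, 225, 208) [547. 240.]
```

View pics/w9.png

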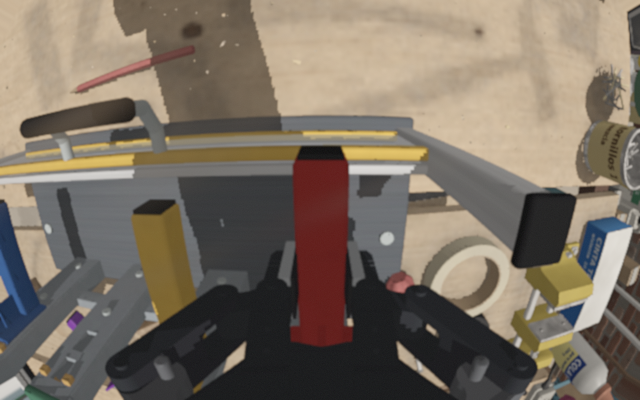

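The red bracket is held straight (cols 295–350), with the handle and channel (547,230) where predicted. Inserting.

Call:
drive_tool(commands=".05 -.003 -.02 0 0 0 0;.05 -.003 0 0 0 0 0;.05 -.002 0 0 0 0 0;.05 -.003 0 0 0 0 0;.05 -.002 0 0 0 0 0;.05 -.003 0 0 0 0 0;.03 -.001 0 0 0 0 0;.02 -.001 0 0 0 0 0;.015 0 0 0 0 0 0;0 0 0 0 0 0 0;0 0 0 0 0 0 0")

```text
time_s: 25.42
eef_pos: [587.6, 168.9, 151.4]
ee_rot: [-0.003, 0.023, 1.0, -0.0]
force: [-12.1, -0.8, 3.4]
grip_width: 0.257
grip_force: 80.2
```

Call:
drive_tool(commands=".01 0 0 0 0 0 0;.01 0 0 0 0 0 0;0 0 0 0 0 0 0;0 0 0 0 0 0 0")

```text
time_s: 25.75
eef_pos: [587.7, 169.0, 151.4]
ee_rot: [-0.006, 0.023, 1.0, -0.001]
force: [-24.9, -1.6, 9.7]
grip_width: 0.259
grip_force: 80.9
```

Call:
drive_tool(commands="-.03 0 -.02 0 0 0 0;0 0 -.03 0 0 0 0;0 0 -.03 0 0 0 0;0 0 -.03 0 0 0 0;-.01 0 -.02 0 0 0 0;0 0 -.015 0 0 0 0;0 0 -.01 0 0 0 0;0 0 0 0 0 0 0;0 0 0 0 0 0 0")

```text
time_s: 26.5
eef_pos: [587.4, 169.1, 138.1]
ee_rot: [0.0, 0.023, 1.0, 0.0]
force: [-11.6, -0.6, 11.7]
grip_width: 0.262
grip_force: 81.5
```

Call:
drive_tool(commands="0 0 -.015 0 0 0 0;0 0 -.02 0 0 0 0;0 0 0 0 0 0 0;0 0 0 0 0 0 0")

```text
time_s: 26.83
eef_pos: [587.2, 169.3, 136.4]
ee_rot: [0.001, 0.023, 1.0, 0.0]
force: [-19.2, -0.8, 26.4]
grip_width: 0.261
grip_force: 83.7
```

Call:
drive_tool(commands="0 0 .02 0 0 0 50;0 0 0 0 0 0 50;0 0 0 0 0 0 50;0 0 0 0 0 0 50;0 0 .2 0 0 0 50;0 0 .35 0 0 0 50;0 0 .4 0 0 0 50;-.3 -.1 .2 0 0 0 100;-.38 -.1 0 0 0 0 100;-.38 -.1 0 0 0 0 100;-.38 -.1 0 0 0 0 100;-.1 -.38 0 0 0 0 100;-.1 -.38 0 0 0 0 100;0 0 0 0 0 0 100;0 0 0 0 0 0 100;0 0 0 0 0 0 100")

```text
time_s: 28.17
eef_pos: [423.8, 52.9, 249.6]
ee_rot: [0.0, 0.024, 1.0, 0.0]
force: [0.5, -0.4, 0.0]
grip_width: 1.001
grip_force: 0.0
```

Run:
```python
from seg import *
s=sense(); p=capture("wrist"); g=capture("side")
T=R.from_euler('z',-.047).as_matrix(); O=np.array([581.5,18.5,0])
a=[]
for y in (150,50,-150):
    u,v=map(int,proj(g,T@[45,y,170]+O)); a.append(cv2.resize(g["pixels"][v-32:v+32,u-20:u+20],None,fx=6,fy=6,interpolation=cv2.INTER_CUBIC))
cv2.imwrite("pics/s10.png",np.hstack(a))
print(s["eef_pos"],s["ee_rot"])
for q in ((-115,50,135),(-115,-50,135)): print(q,T@q+O,proj(p,T@q+O,s).round())
h=p["pixels"].max(2)<45; 
print([(np.round(b["position"]),b["confidence"]) for b in boxes_of(p,"guard_handle")])
```

```text
[423.79058041  52.94409892 249.6300352 ] [7.49996299e-05 2.37699433e-02 9.99717447e-01 1.05764938e-04]
(-115, 50, 135) [468.97612902  73.84779544 135.        ] [347. 245.]
(-115, -50, 135) [464.27785922 -26.04177489 135.        ] [235. 244.]
[(array([304., 239.]), 0.82)]
```

View pics/s10.png

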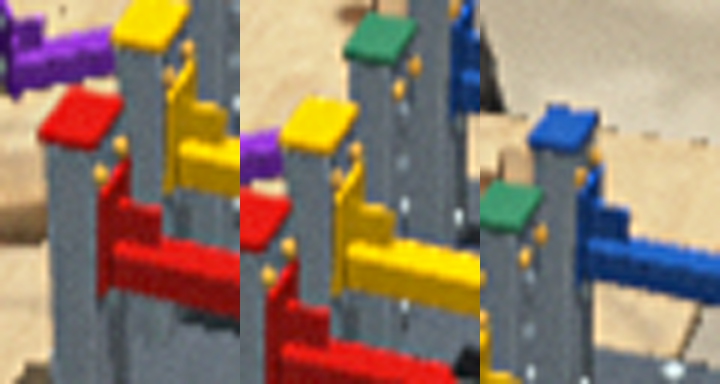

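Red, yellow and blue all show their catch noses out above the plates. Now turn a quarter and grip the handle from above.

Call:
drive_tool(commands=".031 -.023 0 0 0 .154 70;.031 -.023 0 0 0 .154 70;.031 -.023 0 0 0 .154 70;.031 -.023 0 0 0 .154 70;.031 -.023 0 0 0 .154 70;.031 -.023 0 0 0 .154 70;.031 -.022 0 0 0 .154 70;.031 -.022 0 0 0 .154 70;.031 -.022 0 0 0 .154 70;.031 -.022 0 0 0 .154 70;.031 -.022 0 0 0 .154 70;.031 -.022 0 0 0 .154 70;.031 -.022 0 0 0 .152 70;0 0 0 0 0 0 70;0 0 0 0 0 0 70")

```text
time_s: 29.57
eef_pos: [464.7, 122.4, 241.3]
ee_rot: [-0.026, -0.644, 0.763, -0.043]
force: [0.6, -0.6, -0.7]
grip_width: 0.699
grip_force: 0.0
```

Run:
```python
from seg import *
s=sense(); p=capture("wrist"); print(s["eef_pos"].round(1),s["joints"].round(2),quat(s["ee_rot"]).as_matrix()[:,1].round(3))
cv2.imwrite("pics/w11.png",p["pixels"])
T=R.from_euler('z',-.047).as_matrix(); O=np.array([581,18.5,0])
for q in ((-115,50,135),(-115,-50,135)): print(q,proj(p,T@q+O,s).round())
```

```text
[464.7 122.4 241.3] [ 0.06  0.23  1.63 -0.1   1.28 -2.88] [-0.986  0.166 -0.031]
(-115, 50, 135) [309. 153.]
(-115, -50, 135) [294.  29.]
```

View pics/w11.png

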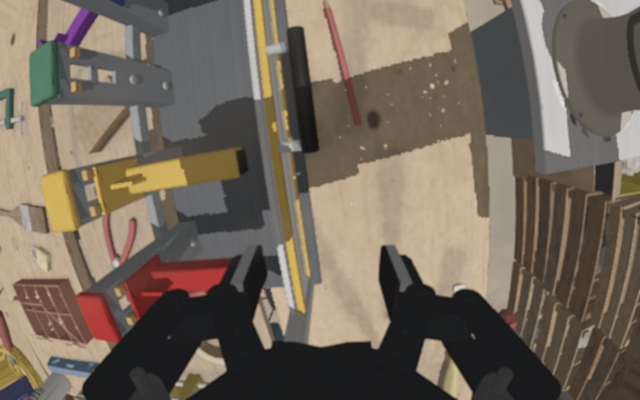

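The wrist turned onto joint 6's limit (−2.88) and drifted to y=122, but nothing was touched. The handle is visible at (302,90). I'll turn the other way, at height.

Call:
drive_tool(commands="0 0 .2 0 0 -.15 70;0 0 .2 0 0 -.15 70;0 0 .1 0 0 -.15 70;0 0 0 0 0 -.15 70;0 0 0 0 0 -.15 70;0 0 0 0 0 -.15 70;0 0 0 0 0 -.15 70;0 0 0 0 0 -.15 70;0 0 0 0 0 -.15 70;0 0 0 0 0 -.15 70;0 0 0 0 0 -.15 70;0 0 0 0 0 -.15 70;0 0 0 0 0 -.15 70;0 0 0 0 0 -.15 70;0 0 0 0 0 -.15 70;0 0 0 0 0 -.15 70;0 0 0 0 0 -.15 70;0 0 0 0 0 -.15 70;0 0 0 0 0 0 70;0 0 0 0 0 0 70")

```text
time_s: 31.28
eef_pos: [465.1, 119.7, 292.0]
ee_rot: [-0.05, 0.352, 0.935, 0.002]
force: [-0.2, 0.9, -1.1]
grip_width: 0.701
grip_force: 0.0
```

```bash
cat > ori.py <<'E'
from h import *
s=sense(); print(s["eef_pos"].round(1),s["joints"].round(2))
r=quat(s["ee_rot"]); M=r.as_matrix(); print(M.round(3))
y=np.array([np.cos(-.047),np.sin(-.047),0]); z=np.array([0,0,-1.]); x=np.cross(y,z); G=np.c_[x,y,z]
for g in (G,G@np.diag([-1,-1,1])): print("rotvec units",((R.from_matrix(g)*r.inv()).as_rotvec()/(np.pi/4)).round(3))
E
python3 ori.py
```

```text
[465.1 119.7 292. ] [-0.01  0.23  1.5   0.04  1.51 -0.87]
[[-0.747  0.658 -0.093]
 [ 0.657  0.752  0.039]
 [ 0.095 -0.032 -0.995]]
rotvec units [-0.099 -0.088 -1.142]
rotvec units [ 0.106 -0.119  2.854]
```

Call:
drive_tool(commands="0 -.12 0 -.0124 -.011 -.143 70;0 -.12 0 -.0124 -.011 -.143 70;0 -.12 0 -.0124 -.011 -.143 70;0 -.12 0 -.0124 -.011 -.143 70;0 -.12 0 -.0124 -.011 -.143 70;0 -.12 0 -.0124 -.011 -.143 70;0 -.12 0 -.0124 -.011 -.143 70;0 -.12 0 -.0124 -.011 -.143 70;0 0 -.3 0 0 0 70;0 0 -.3 0 0 0 70;0 0 0 0 0 0 70;0 0 0 0 0 0 70")

```text
time_s: 32.28
eef_pos: [464.8, 24.3, 231.9]
ee_rot: [-0.001, 0.724, 0.69, -0.001]
force: [0.2, -0.3, 0.9]
grip_width: 0.699
grip_force: 0.0
```

```bash
cat >> ori.py <<'E'
p=capture("wrist"); cv2.imwrite("pics/w12.png",p["pixels"])
T=R.from_euler('z',-.047).as_matrix(); O=np.array([581,18.5,0])
for q in ((-115,50,135),(-115,-50,135)): print(q,proj(p,T@q+O,s).round())
E
python3 ori.py
```

```text
[464.8  24.3 231.9] [-0.2   0.2   1.69  0.    1.25 -0.15]
[[ 0.048  0.999 -0.002]
 [ 0.999 -0.048  0.   ]
 [ 0.    -0.002 -1.   ]]
rotvec units [-0.001 -0.002  0.002]
rotvec units [-4.000e-03  1.000e-03 -3.998e+00]
(-115, 50, 135) [324. 140.]
(-115, -50, 135) [324. 261.]
```

View pics/w12.png

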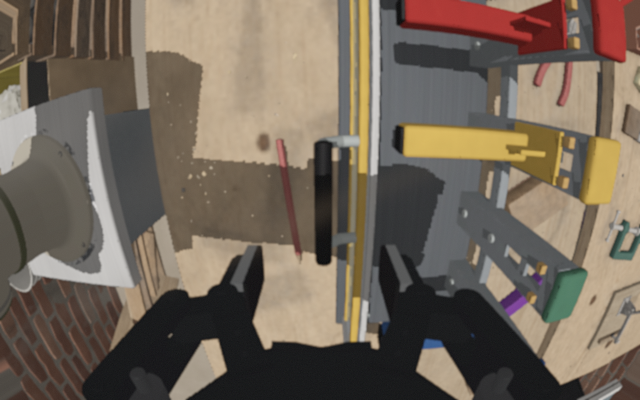

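The handle (323, rows 140–265) is centred between the fingers, as predicted. Descend, grip and raise.

Call:
drive_tool(commands="0 0 -.3 0 0 0 70;0 0 -.3 0 0 0 70;0 0 -.2 0 0 0 70;0 0 -.15 0 0 0 70;0 0 0 0 0 0 0;0 0 0 0 0 0 0;0 0 0 0 0 0 0;0 0 0 0 0 0 0;0 0 0 0 0 0 0;0 0 0 0 0 0 0;0 0 0 0 0 0 0;0 0 0 0 0 0 0;0 0 0 0 0 0 0", force=60)

```text
time_s: 33.42
eef_pos: [466.0, 24.3, 138.8]
ee_rot: [0.002, 0.724, 0.689, 0.001]
force: [-0.6, -0.2, 6.3]
grip_width: 0.139
grip_force: 58.5
```

Call:
drive_tool(commands="0 0 .1 0 0 0 0;0 0 .1 0 0 0 0;0 0 .1 0 0 0 0;0 0 .1 0 0 0 0;0 0 .1 0 0 0 0;0 0 .1 0 0 0 0;0 0 .1 0 0 0 0;0 0 .1 0 0 0 0;0 0 .03 0 0 0 0;0 0 .03 0 0 0 0;0 0 0 0 0 0 0;0 0 0 0 0 0 0;0 0 0 0 0 0 0")

```text
time_s: 34.5
eef_pos: [466.0, 24.3, 223.9]
ee_rot: [0.002, 0.725, 0.689, 0.001]
force: [5.7, 0.1, -3.0]
grip_width: 0.136
grip_force: 60.1
```

Call:
drive_tool(commands="0 0 0 0 0 0 70;0 0 0 0 0 0 70;0 0 0 0 0 0 70;0 0 0 0 0 0 70;0 0 0 0 0 0 70;0 0 0 0 0 0 70;0 0 .1 0 0 0 70;0 0 .3 0 0 0 70;0 0 .3 0 0 0 70;-.2 0 .3 0 0 0 70;-.38 0 0 0 0 0 70;-.38 0 0 0 0 0 70;0 0 0 0 0 0 70;0 0 0 0 0 0 70")

```text
time_s: 35.67
eef_pos: [368.1, 24.5, 323.5]
ee_rot: [0.001, 0.725, 0.689, 0.001]
force: [1.3, -0.1, 0.1]
grip_width: 0.701
grip_force: 0.0
```

Run:
```python
from seg import *
s=sense(); g=capture("side"); t=capture("top")
a=cv2.resize(g["pixels"][130:280,240:400],None,fx=3,fy=3,interpolation=cv2.INTER_CUBIC)
b=cv2.resize(t["pixels"][150:250,222:382],None,fx=2,fy=2,interpolation=cv2.INTER_CUBIC); b=cv2.copyMakeBorder(b,0,a.shape[0]-b.shape[0],0,0,cv2.BORDER_CONSTANT)
cv2.imwrite("pics/end.png",np.hstack([a,b])); print(s["force"].round(1))
T=R.from_euler('z',-.047).as_matrix(); O=np.array([581,18.5,0])
for z in (135,220): print([proj(g,T@[-115,y,z]+O).round() for y in (-50,50)],"crop",[((proj(g,T@[-115,y,z]+O)-[240,130])*3).round() for y in (-50,50)])
```

```text
[ 1.3 -0.1  0.1]
[array([349., 195.]), array([341., 211.])] crop [array([326., 195.]), array([302., 242.])]
[array([350., 173.]), array([342., 189.])] crop [array([330., 130.]), array([306., 176.])]
```

View pics/end.png

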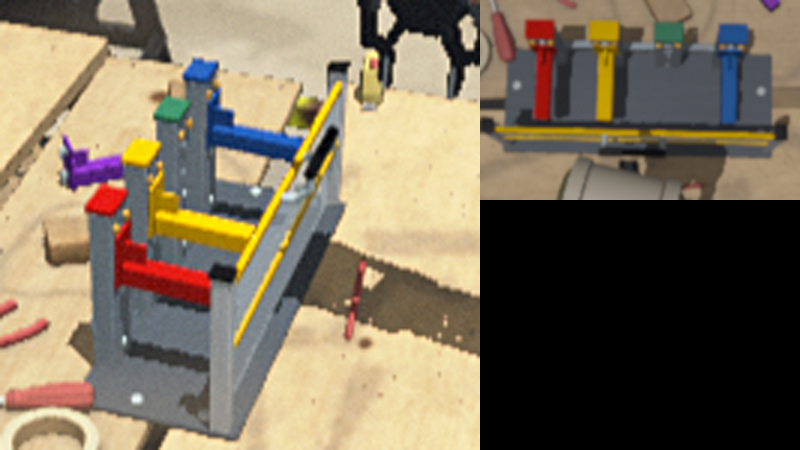

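The guard is fully raised: the handle at (306–330, 130–176) matches z = 220. All three brackets are seated and the robot is clear, so I'm handing in.

```bash
python3 -c "from rig import finish_job; print(finish_job())"
```

```text
the job is handed in; nothing more can be done
None
```

The job is handed in: the guard was lowered, the red, yellow and blue brackets hooked in with their catches out over them (no green one was on the bench), and the guard raised fully again; the final pictures agree, but no verdict came back.

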